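# Slide a stocked tray over the gap onto the display runners until it latches

## Task

The steel tray with its stack of two chocolate packs goes from the white packing stand onto the dark display stand beside it. Swing the red-knobbed gate fully out of the tray's way first, then slide the tray by its brass handle over the gap into the display's runners: keep it level and sliding, not lifted, and do not let its nose sag into the gap. Press it gently home against the sprung buffer until the bolt has dropped behind its front bar, then let go so that the latch holds it; keep the stack in place and leave the things in front alone.

Things in the scene. Friction and masses are not known exactly. Their poses are not given: they have to be found in the camera images.
- loader: Packing stand (fixed): white deck 204 mm wide (x), 166 mm long (y), on a dark foot plate. Origin on the table under the tray's place; deck top 60 mm above it. The tray leaves it towards its -y. Aluminium fences 12 mm high along both sides (inner faces at x = +-95 mm, 5 mm of play beside the tray on either side) and the tail end.
- loader_edge (a point): Middle of the packing stand's front edge, at deck height, where the gap begins (80 mm from the stand's origin towards -y).
- display: Display stand (fixed): dark wooden deck with steel runners. Origin on the table under the middle of its lane; axes nearly parallel to the packing stand's (up to 0.015 rad and 2.5 mm off). Deck top 60 mm above the origin, as high as the packing stand's. The tray enters from +y. Its spring latch is at the -y end.
- display_mouth (a point): Middle of the display deck's front edge, at deck height (y = +107 mm); before it a sill slopes down 5 mm over 14 mm. Open gap from the packing stand's edge to the sill: 78 to 92 mm. Runner sides at x = +-92 mm (2 mm of play each side of the tray), lips 8 mm above the deck reach in to x = +-85.5 mm over its flanges. The mouth flares 9 mm outwards, 6 mm upwards over 25 mm.
- home_middle (a point): On the display's deck, 37 mm from its origin to +y: where the tray's origin comes to lie when latched, give or take 15 mm along y. The aluminium end block with two black thumbscrews, which carries buffer and bolt, is clamped by staff anywhere along 30 mm and its place is not reported: home must be felt.
- tray: Steel tray 180 mm wide (x), 150 mm long (y), 0.18 kg (0.55 to 0.9 kg with packs). Origin: centre of its underside; it travels nose first, towards its -y. Floor 4 mm thick, its side edges stick out 7 mm beyond the 20 mm high walls as flanges. The packs lie in front, so it balances about 55 mm behind the nose, less than the gap: the nose drops unless the tail is held down.
- tray_handle (a point): Middle of the tray's brass handle: a round bar 10 mm thick and 72 mm long, parallel to the tray's x, 52 mm above the tray's underside and 55 mm behind its origin (+y), on two upright legs at its ends. Free space to the pack in front of it: 41 mm; nothing behind it.
- tray_nose (a point): Middle of the lower front edge of the tray, 75 mm ahead (-y) of its origin.
- tray_striker (a point): Middle of the tray's front bar: a round steel bar 6 mm thick, 48 mm long along x, held 30 mm ahead of the nose and 12 mm above the underside. The bolt drops between it and the nose; the buffer meets its front.
- gate (a joint): Gate lever of the packing stand, rad. 0: its blade lies across the tray's way, 3 mm ahead of the front edge at its -x corner; starts at 0 to 0.25. It grows as the blade swings out into the gap (the red knob then moves towards the stand's +y); fully out at 1.65, out of the way above 1.25. Stiff pivot, turns with about 1.5 N at the knob, stays where it is left.
- gate_pivot (a point): Point on the upright axis of the gate lever, at the grip height of the red knob.
- gate_grip (a point): Grip point of the gate's red knob: an upright round post 12 mm thick, 34 mm from the pivot on the side away from the blade; the point lies on its axis, 96 mm above the table and 11 mm below its top.
- buffer (a joint): Sprung buffer of the end block (two steel plungers), m pressed in. 0: free; 3 N at first touch, 6.5 N at the end of its 9 mm travel, then it is solid; each plunger stands 16 N (about 30 N of push in all). The bolt has dropped fully when the buffer is 5 mm in; the latched tray rests at about 5 mm. Pressing on to 7 or 8 mm does no harm.
- bolt (a joint): Sprung bolt of the end block, black knob on top, m raised. 0: down. The tray's front bar lifts it by about 7 mm by its slanted side (3 to 6 N of push) and it drops behind the bar.
- pack_low: White chocolate pack, 152 x 78 x 44 mm, about 0.27 kg, lying across the tray's front compartment. Origin: centre of its underside, 4 mm above the tray's underside, 31.5 mm ahead of the tray's origin; 152 mm side along the tray's x.
- pack_top: The same, stacked on the lower pack, loose; its top is 92 mm above the tray's underside.
- red_tin: Bystander: red and white round tin, 63 mm wide, 27 mm high, on the table in front of the stands.
- gold_tin: Bystander: gold and white round tin, 63 mm wide, 27 mm high, there too.
- red_ribbon: Bystander: red ribbon roll, 76 x 62 x 38 mm, there too.
- stand_ticket: Bystander: price ticket on a thin stem, 176 mm high, round foot 60 mm wide, on the table in front of the display stand.

How it is judged:
By the outcome, as a careful person would: the job done as asked, in the order asked, and still so for the second after the job is handed in, with the robot touching nothing.
It also fails if it takes over 72 s, if anything falls off the work surface, if the arm or the gripper's body presses on something with over 40 N, if the wrist force passes 120 N, or if a joint passes its speed limit or range.

## Robot

A 6-joint arm with a two-finger parallel gripper is mounted at the origin on a cart in front of the work surface, level with it; the furniture and walls round the work are solid. World frame = base frame: x ahead of the robot, y to its left, z up, the work surface at z = 0. Lengths are in mm, angles in rad, forces in N, time in s.
With the tool pointing down it reaches from about 300 to 775 mm from the base axis. Payload 14.6 kg.
Tool frame: the origin (TCP) lies at the very end of the fingers, on their centre line; the grasp point (between the pads) lies 19 mm behind it; z points along the fingers, y is the line along which they close (so a half turn about z gives the same grasp; the last joint's range is limited). The gripper opens to 94 mm and grips with 3 to 60 N. Pads are 16 mm wide; open, the fingers measure 119 mm over their backs; the gripper's body (75 mm by 177 mm) begins 78 mm behind the grasp point.
Start: joints at [-1.33, 0.3, 1.521, -0, 1.321, -0.067], TCP at [166.622, -524.143, 205.446] pointing down, gripper open.
Joint ranges: [-3.03, 3.03], [-0.79, 2.21], [0.23, 2.52], [-1.04, 4.18], [0, 3.07], [-2.55, 2.55]. Speed limits (rad/s): [2.22, 2.22, 2.57, 3.14, 3.14, 3.14].

## Interface

Orientations are given as a unit quaternion [x, y, z, w].
In Python, from bench import ctrl, planner, vision, status gives the robot as it stands. The module is installed in compiled form; this text tells all that it offers. Calls block until the motion is done:
- ctrl.move_pose(position, orientation): joint-space move of the TCP to a pose.
- ctrl.move_straight(position, rot=None, velocity=150): straight line of the TCP; rot=None keeps the orientation; velocity is the mean speed in mm/s.
- ctrl.set_joints(angles): joint-space move.
- ctrl.set_gripper(opening): opening from 0.0 (shut) to 1.0 (fully open); the grip force is fixed at half the most; returns when the fingers have stopped.
- ctrl.hold(seconds).
- planner.solve_ik(position, orientation): joint angles nearest the present ones, or None.
- vision.get_image(name): name is "scene" or "top"; returns a dict with "pixels" (420x560x3 uint8, red, green, blue), "fx", "fy", "cx", "cy" (pixels), "k1" (the pictures are not rectified: a ray, as slopes to the right and down, at radius r is drawn at 1 + k1 r^2 times it, then the intrinsics apply), "position" and "orientation" of the camera in the world. Camera axes: x right, y down, z forward; pixel columns grow to the right and rows downward; lengths in mm; the calibration is good to about 2 mm. A picture is of the moment at which its call begins. There is no depth.
A pose or a line that the arm cannot do raises ctrl.PlanningError and nothing moves.
- ctrl.sign_off(): hands the job in; it is judged then, once.
Readings, each from a call of its own:
- status.read_t(): time.
- status.read_joint_pos(): joint angles.
- status.read_qvel(): joint speeds.
- status.read_effort(): joint torques, N m.
- status.read_ee_pos(): TCP position.
- status.read_orientation(): TCP orientation.
- status.read_ft_force(): force on the tool from outside, world axes, zero at the start.
- status.read_wrist_torque(): the same for the moment, N m.
- status.read_opening(): opening from 0.0 (shut) to 1.0 (fully open).
- status.read_gripper_force(): force on a finger pad.
Only numpy, scipy, OpenCV 4.12 (cv2) and the standard library are available. Lean on these libraries where they do the work, as an engineer would, in place of code of your own. Each camera call takes 0.05 s, during which the arm holds its last target. There are 200 camera calls.

## Working session

There is one attempt and no reset: what is moved stays moved. The work goes in short steps, each a Python script; the robot and the scene stay as the last script left them, time stands still between calls to the robot, and variables do not carry over. Pictures are saved under pics/ and viewed, at most 10 in all, crops included, and the job is handed in when it is done.

```bash
mkdir -p pics
python3 - <<'E'
from bench import ctrl, planner, vision, status
import cv2
for n in ("scene","top"):
    d=vision.get_image(n); p=d.pop("pixels"); print(n,d)
    cv2.imwrite(f"pics/{n}0.png",p[:,:,::-1])
print(status.read_t(),status.read_orientation(),status.read_opening(),status.read_ft_force())
E
```

```text
scene {'fx': 535.2822807256872, 'fy': 535.2822807256872, 'cx': 281.17973261510053, 'cy': 220.82372771470352, 'k1': -0.10163838710821518, 'position': array([  422.1647343 , -1360.00717204,   879.83669947]), 'orientation': array([ 0.86528805, -0.02202903,  0.01346657, -0.50060959])}
top {'fx': 415.0290536867282, 'fy': 415.0290536867282, 'cx': 277.67709046348, 'cy': 206.2391237015764, 'k1': -0.0024807912537735182, 'position': array([ 383.48539761,   10.24556401, 1219.78170941]), 'orientation': array([-0.69798031,  0.713982  , -0.0390188 ,  0.03912443])}
0.1 [ 9.88177843e-01  1.53311190e-01 -4.36211606e-05 -4.77210111e-04] 0.9981968637982862 [-0.62453082 -0.10652014  0.39141397]
```

View pics/scene0.png

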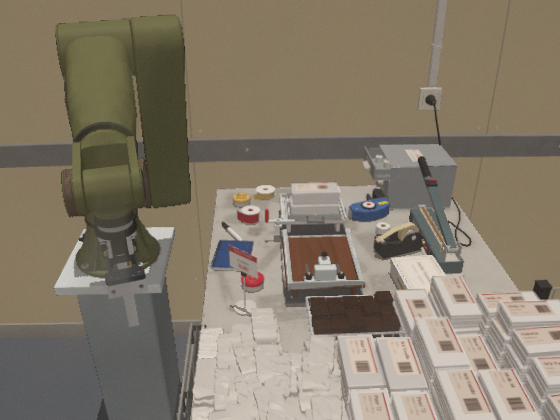

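View pics/top0.png

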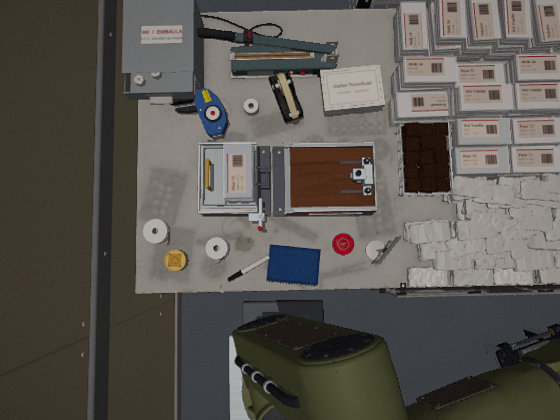

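The scene picture shows both stands with the tray to the rear. In the top picture the packing stand spans columns 198–258, rows 143–214, and the display spans columns 272–376. The gate's red knob is near (261, 228). World axes are about the same as the stand axes. I'll zoom in next.

```bash
cat > h.py <<'E'
from bench import ctrl, planner, vision, status
import cv2, numpy as np
from scipy.spatial.transform import Rotation as R
def ray(d,u,v):
    x,y=(u-d["cx"])/d["fx"],(v-d["cy"])/d["fy"]; a,b=x,y
    for _ in range(20):
        s=1+d["k1"]*(a*a+b*b); a,b=x/s,y/s
    return R.from_quat(d["orientation"]).apply([a,b,1.])
def at(d,u,v,z):
    r=ray(d,u,v); p=np.array(d["position"]); return p+r*(z-p[2])/r[2]
def px(d,P):
    c=R.from_quat(d["orientation"]).inv().apply(np.array(P)-d["position"]); a,b=c[:2]/c[2]
    s=1+d["k1"]*(a*a+b*b); return d["cx"]+d["fx"]*a*s, d["cy"]+d["fy"]*b*s
def crop(d,name,u0,v0,w,h,k):
    p=d["pixels"][v0:v0+h,u0:u0+w,::-1]
    cv2.imwrite("pics/"+name,cv2.resize(p,None,fx=k,fy=k,interpolation=cv2.INTER_CUBIC))
E
python3 - <<'E'
from h import *
d=vision.get_image("top"); crop(d,"top1.png",190,132,200,110,4)
d=vision.get_image("scene"); crop(d,"sc1.png",255,170,120,140,4)
E
```

```text
(no output)
```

View pics/top1.png

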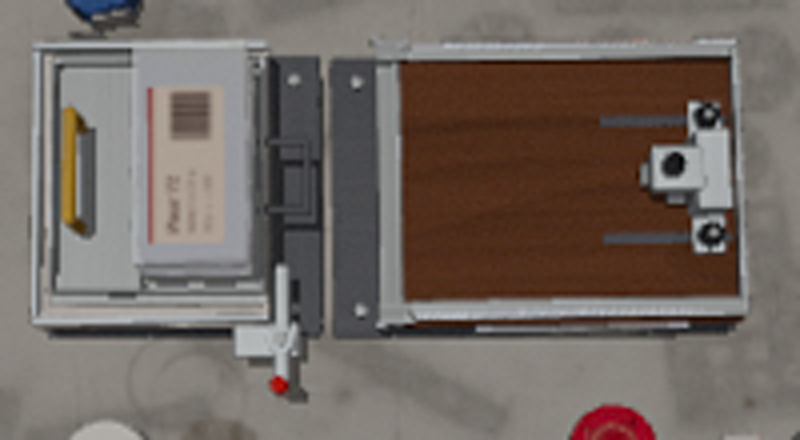

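View pics/sc1.png

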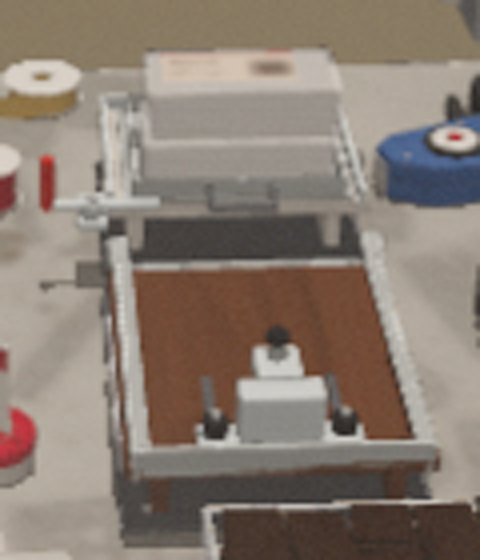

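The crop (4×, offset 190,132) shows the handle from (70,108) to (70,236), the knob top at (279,384) and the pivot near (282,338). Loader fence corners are (35,45), (33,325) and (268,45), and the display rails run from about (378,45) to (740,42).

Run:
```python
from h import *
np.set_printoptions(precision=1,suppress=True)
d=vision.get_image("top"); f=lambda u,v,z: at(d,190+(u+.5)/4-.5,132+(v+.5)/4-.5,z)
for n,u,v,z in [("hL",70,108,112),("hR",70,236,112),("knobtop",279,384,107),("pivot",281,338,75),("ldTL",35,45,72),("ldBL",33,323,72),("ldTR",268,45,72),("ldBR",268,320,72),
 ("packTL",134,50,152),("packTR",248,48,152),("packBL",138,266,152),("packBR",250,264,152),
 ("dispTL",378,44,68),("dispTR",737,42,68),("dispBR",744,312,68),("dispBL",380,325,68),("mouth wood T",401,62,60),("woodB",404,298,60),("edge T",377,62,55),("strT",305,143,72),("strB",305,213,72),("boltknob",674,163,110)]:
    print(n,f(u,v,z))
s=vision.get_image("scene"); g=lambda u,v,z: at(s,255+(u+.5)/4-.5,170+(v+.5)/4-.5,z)
for n,u,v,z in [("knobtop",47,157,107),("knobtop96",47,166,96)]: print(n,g(u,v,z))
o=R.from_quat(status.read_orientation()); print(o.as_matrix())
for z in (130,96): print(px(s,f(279,384,107)))
```

```text
hL [641.2 198.  112. ]
hR [553.2 198.3 112. ]
knobtop [450.4  59.4 107. ]
pivot [484.2  58.9  75. ]
ldTL [696.5 229.4  72. ]
ldBL [498.8 231.1  72. ]
ldTR [692.7  64.5  72. ]
ldBR [497.2  67.8  72. ]
packTL [669.8 148.9 152. ]
packTR [669.4  73.9 152. ]
packBL [526.4 147.5 152. ]
packBR [526.   74.8 152. ]
dispTL [692.7 -13.4  68. ]
dispTR [ 688.3 -268.4   68. ]
dispBR [ 495.6 -263.9   68. ]
dispBL [492.3 -10.   68. ]
mouth wood T [681.3 -29.7  60. ]
woodB [511.7 -27.4  60. ]
edge T [683.  -12.7  55. ]
strT [621.6  39.7  72. ]
strB [571.8  40.6  72. ]
boltknob [ 594.2 -211.4  110. ]
knobtop [451.7  56.8 107. ]
knobtop96 [451.7  62.7  96. ]
[[ 1.   0.3 -0. ]
 [ 0.3 -1.   0. ]
 [ 0.  -0.  -1. ]]
(np.float64(265.9429828205134), np.float64(208.46820975148893))
(np.float64(265.9429828205134), np.float64(208.46820975148893))
```

The handle is about (597,198), the tray origin y≈143, and the knob (450.5,59) with its pivot near (484,59), so the gate angle is ≈0. The gap is about 80 mm. I'll start with the gate.

```bash
cat >> h.py <<'E'
def down(t): return (R.from_euler("z",t)*R.from_quat([1,0,0,0])).as_quat()
PIV=np.array([484.4,59.0]); T0=-0.011
def knob(a): return PIV+34*np.array([-np.cos(T0-a),-np.sin(T0-a)])
def st(s=""):
    np.set_printoptions(precision=2,suppress=True)
    print(s,"t%.1f"%status.read_t(),np.array(status.read_ee_pos()),"F",np.array(status.read_ft_force()),"M",np.array(status.read_wrist_torque()),"op%.3f"%status.read_opening(),flush=True)
E
python3 - <<'E'
from h import *
k=knob(0.01)
for a in (0,.8,1.65): print(a,planner.solve_ik([*knob(a),80],down(T0-a)))
ctrl.move_straight([200,-480,330],velocity=250)
ctrl.move_pose([*k,200],down(T0)); ctrl.set_gripper(0.3)
ctrl.move_straight([*k,125],velocity=150); st()
d=vision.get_image("scene"); crop(d,"g1.png",225,140,120,110,5)
E
```

```text
0 [ 5.04175438e-02  2.45290430e-01  1.91295996e+00 -4.44089210e-16
  9.83342262e-01  1.63221387e+00]
0.8 [ 1.01305888e-01  2.73975406e-01  1.87537687e+00 -4.44089210e-16
  9.92240376e-01  2.48310221e+00]
1.65 None
 t4.9 [450.82  59.75 125.71] F [ 0.49 -0.18  0.22] M [ 0.02 -0.    0.03] op0.305
```

View pics/g1.png

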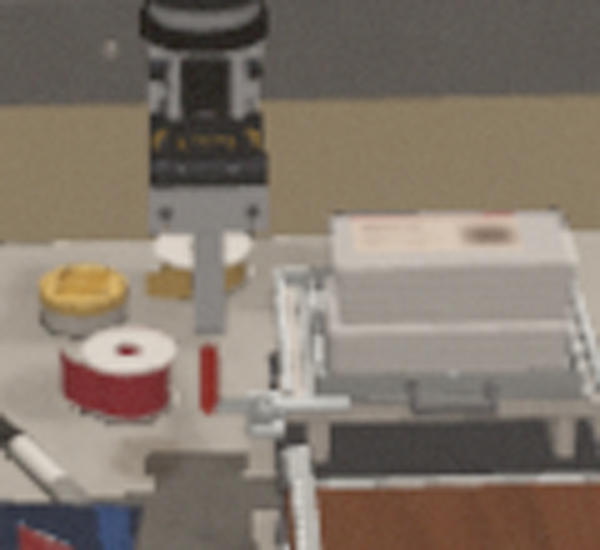

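The finger stands straight above the red knob (208, 345 in the crop). The wrist needs the half-turn version of this grasp for the swing, so I'll turn it and then grip.

Run:
```python
from h import *
k=knob(0.01); r=lambda a: down(T0+np.pi-a)
q=np.array(status.read_joint_pos()); q[5]-=np.pi
ctrl.set_joints(q); st("turned")
for a in (0,.8,1.7): print(a,planner.solve_ik([*knob(a),80],r(a)))
ctrl.move_straight([*k,80],r(0),velocity=100); st("down")
ctrl.set_gripper(0.0); st("grip")
off=np.array(status.read_ee_pos())[:2]-k
for a in [*np.arange(0.1,1.61,0.125),1.63,1.66]:
    ctrl.move_straight([*knob(a),80],r(a),velocity=70)
    F=np.array(status.read_ft_force()); tan=np.array([np.sin(a-T0),np.cos(a-T0)])
    print("%.2f"%a,F,"tan%.1f"%(F[:2]@tan),flush=True)
    if np.linalg.norm(F)>20: break
st()
```

```text
turned t7.6 [450.99  59.75 126.07] F [-0.72  0.48 -0.14] M [ 0.02 -0.14 -0.06] op0.300
0 [ 0.05  0.25  1.91 -0.    0.98 -1.51]
0.8 [ 0.1   0.27  1.88 -0.    0.99 -0.66]
1.7 [ 0.11  0.33  1.8  -0.    1.01  0.25]
down t8.2 [450.62  59.74  80.31] F [ 0.49  0.61 -0.07] M [ 0.11 -0.12 -0.03] op0.305
grip t8.7 [450.65  60.9   80.54] F [-0.31 11.35  2.31] M [ 2.19 -0.06 -0.04] op0.120
0.10 [-3.1   5.18  6.68] tan4.8
0.23 [-4.15  5.27  7.5 ] tan4.2
0.35 [-4.81  6.28  7.68] tan4.2
0.47 [-6.3   6.49  9.8 ] tan2.8
0.60 [-7.24  9.33  9.18] tan3.5
0.72 [-8.29  9.92  9.9 ] tan1.8
0.85 [-7.14 11.17  8.83] tan1.9
0.97 [-5.76 11.86  9.02] tan1.7
1.10 [-5.56 14.61  7.33] tan1.5
1.23 [-3.83 14.36  6.93] tan1.1
1.35 [-2.65 15.63  5.79] tan0.7
1.48 [-1.15 14.5   5.42] tan0.1
1.60 [-0.69 14.66  4.55] tan-1.3
1.63 [-0.44 14.4   5.15] tan-1.4
1.66 [-3.86 14.39  7.66] tan-5.3
 t12.7 [487.71  94.23  80.61] F [-3.86 14.39  7.66] M [ 2.69  0.86 -0.04] op0.122
```

The gate reached its stop: tangential force jumps at 1.66. I'll release it, rise, move above the handle and look.

Run:
```python
from h import *
ctrl.set_gripper(0.2); st("open")
p=np.array(status.read_ee_pos()); ctrl.move_straight([p[0],p[1],135],velocity=120); 
ctrl.move_straight([p[0],p[1],230],velocity=250); st("up")
q=planner.solve_ik([597,198,150],down(T0)); q2=planner.solve_ik([597,198,150],down(T0+np.pi)); print(q,q2,planner.solve_ik([593,-60,93],down(T0+np.pi)))
ctrl.move_pose([470,-150,300],down(T0+np.pi)); 
d=vision.get_image("top"); crop(d,"top2.png",190,132,200,110,4); np.savez("d.npz",**d)
st()
```

```text
open t13.1 [487.83  92.53  79.95] F [-0.24 -0.32 -0.24] M [-0.02 -0.05 -0.  ] op0.201
up t14.2 [487.55  92.5  229.1 ] F [-0.56  0.2  -0.72] M [-0.02 -0.09  0.01] op0.202
[ 0.26  0.52  1.34 -0.    1.28  1.84] [ 0.26  0.52  1.34 -0.    1.28 -1.3 ] [-0.16  0.51  1.5  -0.    1.13 -1.72]
 t16.1 [ 470.04 -149.72  299.68] F [-0.34 -0.05 -0.56] M [ 0.03 -0.11 -0.01] op0.200
```

View pics/top2.png

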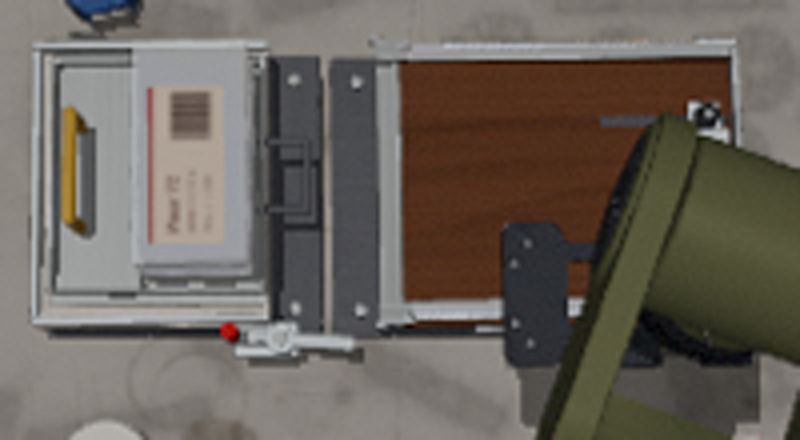

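The gate is fully out, with the knob at (230,331) and the blade pointing into the gap beyond the side at (350,343). The tray has not moved. Next is the handle grasp.

```bash
cat >> h.py <<'E'
TT=-0.012; RT=down(TT+np.pi)
def X(y): return 594.7+0.012*(y+44)
E
python3 - <<'E'
from h import *
ctrl.move_pose([X(198),198,230],RT); ctrl.set_gripper(0.35)
ctrl.move_straight([X(198),198,93],velocity=120); st("down")
ctrl.set_gripper(0.0); ctrl.hold(0.3); st("grip")
d=vision.get_image("scene"); crop(d,"g2.png",225,120,150,120,5)
E
```

```text
down t19.3 [597.99 198.11  93.85] F [-0.28  0.43 -0.01] M [ 0.07 -0.13 -0.01] op0.346
grip t20.1 [597.7  198.16  93.27] F [-1.46  2.07  3.5 ] M [ 0.48  0.02 -0.03] op0.094
```

View pics/g2.png

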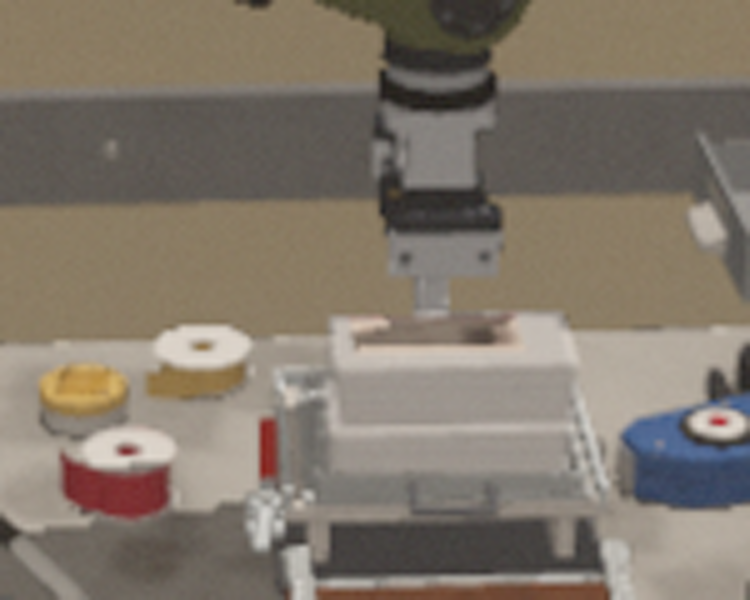

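The gripper holds the bar (opening 0.094, about 10 mm) and the tray is still flat. I'll slide it with a controlled press on the tail until the nose is just before the sill.

```bash
cat >> h.py <<'E'
def slide(y0,y1,step,ftar,zc,vel=30,xo=0.,comply=0.,stop=None,yaw=0.,zlim=(88,96)):
    n=max(1,int(np.ceil(abs(y1-y0)/step)))
    for y in np.linspace(y0,y1,n+1)[1:]:
        F=np.array(status.read_ft_force())
        if ftar is not None: zc=float(np.clip(zc-np.clip((ftar(y)-F[2])/15,-.5,.5),*zlim))
        xo+=comply*F[0]
        ctrl.move_straight([X(y)+xo,y,zc],down(TT+np.pi+yaw),velocity=vel)
        F=np.array(status.read_ft_force()); M=np.array(status.read_wrist_torque()); p=np.array(status.read_ee_pos())
        print("%.1f zc%.2f xo%.2f"%(y,zc,xo),"p",p,"F",F,"M",M,flush=True)
        if stop and stop(y,F): break
    return y,zc,xo
E
python3 - <<'E'
from h import *
y,zc,xo=slide(198,112,10,lambda y: 10 if y>150 else 17,93.,stop=lambda y,F:abs(F[1])>25 or abs(F[0])>20)
st()
d=vision.get_image("scene"); crop(d,"g3.png",250,150,120,110,6)
E
```

```text
188.4 zc92.70 xo0.00 p [597.8771877  187.97697228  93.23204523] F [-0.23140973 -0.88018379  6.95128505] M [-0.05686302 -0.06267577 -0.04724993]
178.9 zc92.49 xo0.00 p [597.88731304 178.45316204  93.21713412] F [-0.07374796 -1.03121813  8.11968244] M [-0.08059437 -0.13550375 -0.03918681]
169.3 zc92.37 xo0.00 p [597.83680255 168.94709065  93.20698464] F [-0.65645951 -1.01141359  9.33729403] M [-0.02774492 -0.07493631 -0.04060093]
159.8 zc92.32 xo0.00 p [597.76089784 159.39388923  93.23643573] F [-0.3698629  -0.40640804 10.12397649] M [-0.02946691 -0.10088217 -0.01671296]
150.2 zc92.33 xo0.00 p [597.64350663 149.81708957  93.22030478] F [-0.78219642 -0.42917202  9.61277771] M [-0.05360782 -0.07567664  0.01385138]
140.7 zc91.84 xo0.00 p [597.795932   140.43733471  93.19109917] F [ 0.17681214 -0.15679019 13.17578397] M [ 0.147634   -0.08632133  0.02745387]
131.1 zc91.58 xo0.00 p [597.81187978 130.92224525  93.17225054] F [-0.02092323  0.39584919 13.25858034] M [ 0.16724943 -0.13264294  0.01510031]
121.6 zc91.34 xo0.00 p [597.69446445 121.70830104  93.16131516] F [-1.27153473  2.63548127 15.74347285] M [0.50304597 0.11993448 0.07177494]
112.0 zc91.25 xo0.00 p [595.65208689 115.74942512  93.05271302] F [-16.14107375  25.11487769  22.72077221] M [4.72157916 2.71278364 0.36196973]
 t24.3 [595.65 115.75  93.05] F [-16.14  25.11  22.72] M [4.72 2.71 0.36] op0.100
```

View pics/g3.png

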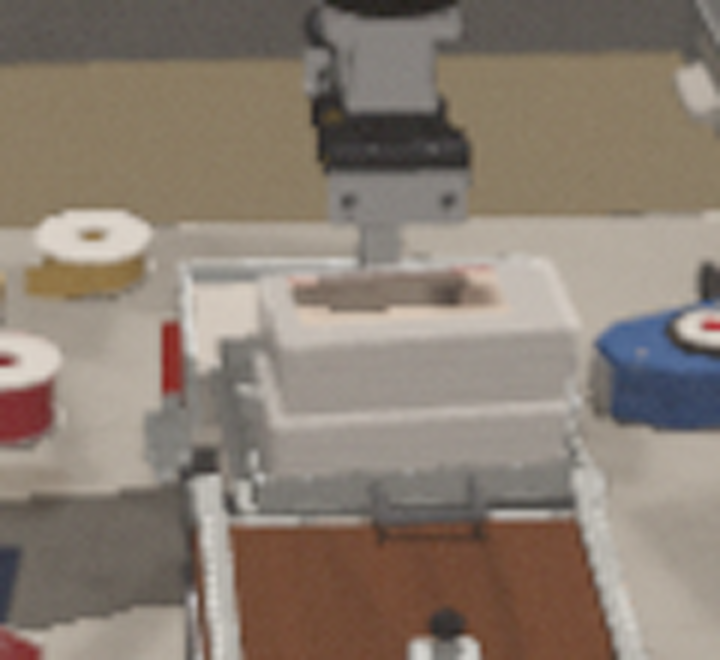

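The push met resistance of 25 N with −16 N sideways. The nose's +x corner sits against the mouth flare: the picture shows a gap on the left (228–258) and contact on the right (~575). The tray is too far towards +x. I'll back off and measure the offset from the striker and lip pixels.

Run:
```python
from h import *
y,zc,xo=slide(115.7,106+2,20,None,91.8) if 0 else slide(115.7,124,10,None,91.6); 
d=vision.get_image("scene"); crop(d,"g4.png",280,212,80,75,10)
d=vision.get_image("top"); crop(d,"t4.png",235,132,150,95,5)
f=cv2.imread("pics/g4.png"); g=cv2.imread("pics/t4.png"); h=max(f.shape[0],g.shape[0])
```

```text
124.0 zc91.60 xo0.00 p [597.50717756 123.82627694  92.83264688] F [-1.12286792 -0.33100543 11.09470807] M [ 0.28960785 -0.16161856  0.01474629]
```

View pics/g4.png

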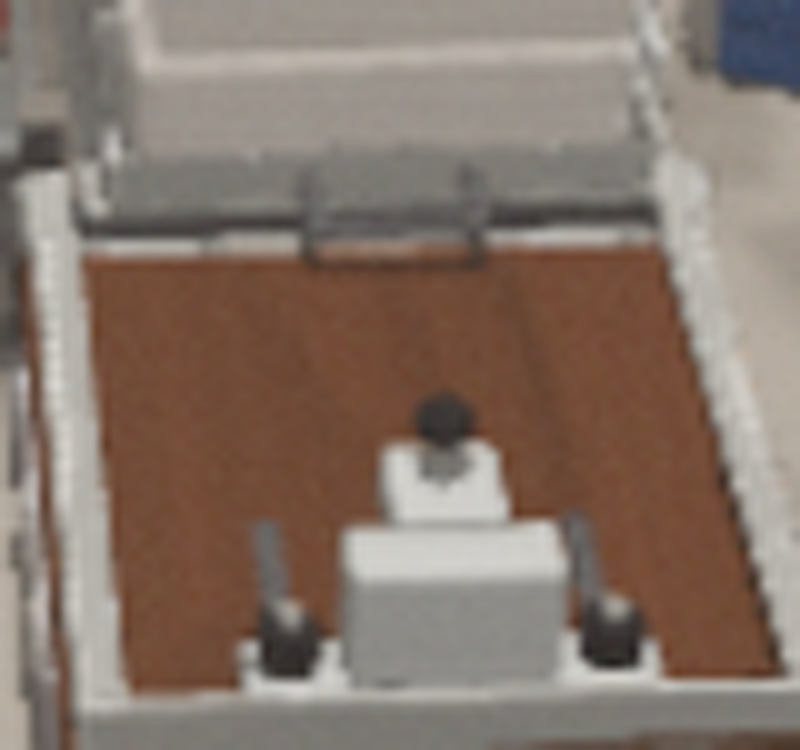

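The striker bar runs from (305,262) to (488,262). The left lip edge goes (82,262)→(125,690) and the right (662,262)→(783,672).

Run:
```python
from h import *
np.set_printoptions(precision=1,suppress=True)
d=vision.get_image("scene"); g=lambda u,v,z: at(d,280+(u+.5)/10-.5,212+(v+.5)/10-.5,z)
for n,u,v,z in [("sL",303,262,72),("sR",489,262,72),("lipL",82,262,69),("lipL2",125,690,69),("lipR",662,262,69),("lipR2",783,672,69),("knob",445,415,110),("blkL",342,530,95),("blkR",565,530,95),("slotL",265,525,60),("slotR",578,518,60),("noseL",110,205,64),("noseR",655,205,64)]: print(n,g(u,v,z))
```

```text
sL [572.9 -58.3  72. ]
sR [626.3 -61.   72. ]
lipL [509.8 -50.2  69. ]
lipL2 [ 507.9 -257.9   69. ]
lipR [677.  -58.7  69. ]
lipR2 [ 677.  -259.1   69. ]
knob [ 595.5 -197.2  110. ]
blkL [ 565.8 -226.8   95. ]
blkR [ 623.3 -229.8   95. ]
slotL [ 551.7 -172.8   60. ]
slotR [ 636.6 -173.9   60. ]
noseL [520.6 -10.6  64. ]
noseR [681.5 -18.7  64. ]
```

View pics/t4.png

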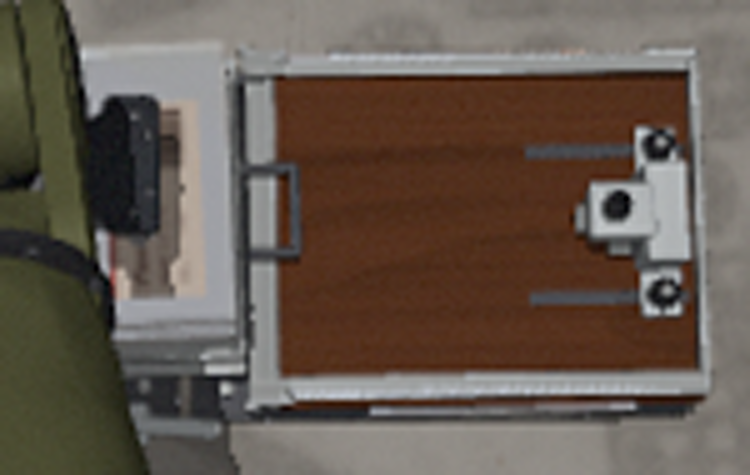

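Run:
```python
from h import *
np.set_printoptions(precision=1,suppress=True)
d=vision.get_image("scene"); g=lambda u,v,z: at(d,280+(u+.5)/10-.5,212+(v+.5)/10-.5,z)
t=vision.get_image("top"); f=lambda u,v,z: at(t,235+(u+.5)/5-.5,132+(v+.5)/5-.5,z)
for n,u,v,z in [("woodL",150,256,60),("woodR",560,246,60),("sillfrontL",150,240,55),("end rail inner",450,690,69)]: print("scene",n,g(u,v,z))
for n,u,v,z in [("woodT",277,80,60),("woodB",281,370,60),("sillT",248,85,55),("strT",297,165,72),("strB",297,257,72),("strT58",297,165,58),("strB58",297,257,58),("packfront T",232,45,152),("packfront B",240,325,152),("wallfront",243,350,80),("lipT",400,76,69),("lipB",400,372,69),("lipT2",680,72,69),("lipB2",690,370,69),("slotT",530,152,60),("slotB",535,298,60),("blk",619,207,105)]: print("top",n,f(u,v,z))
# edges along the column just left of pack for tray/pack: expected pixels of striker at several z
for z in (72,66,60): print(z,[ [round(10*(c-o)) for c,o in zip(px(d,[x,-36,z]),(280,212))] for x in (572,620)], [round(5*(c-o)) for c,o in zip(px(t,[597,-36,z]),(235,132))])
for y in (-27,-36,-45): print(y,[round(10*(c-o)) for c,o in zip(px(d,[597,y,60]),(280,212))])
```

```text
scene woodL [530.8 -33.4  60. ]
scene woodR [651.3 -33.8  60. ]
scene sillfrontL [532.1 -16.3  55. ]
scene end rail inner [ 590.6 -262.2   69. ]
top woodT [679.9 -30.   60. ]
top woodB [513.2 -28.   60. ]
top sillT [678.7 -13.5  55. ]
top strT [627.7 -39.6  72. ]
top strB [575.3 -38.2  72. ]
top strT58 [630.7 -40.2  58. ]
top strB58 [577.7 -38.8  58. ]
top packfront T [675.8  -3.6 152. ]
top packfront B [526.9  -4.3 152. ]
top wallfront [522.6  -6.6  80. ]
top lipT [678.3 -99.5  69. ]
top lipB [509.6 -94.   69. ]
top lipT2 [ 677.  -258.3   69. ]
top lipB2 [ 507.  -255.8   69. ]
top slotT [ 634.8 -172.9   60. ]
top slotB [ 550.8 -172.4   60. ]
top blk [ 593.4 -213.1  105. ]
72 [[288, 217], [452, 213]] [290, 217]
66 [[287, 235], [451, 231]] [290, 219]
60 [[287, 253], [450, 248]] [289, 221]
-27 [369, 234]
-36 [372, 250]
-45 [375, 266]
```

The striker's row in the scene view hints that the nose hangs lower than level. I'll calibrate this against the first picture, where the tray was flat.

Run:
```python
from h import *
np.set_printoptions(precision=1,suppress=True)
s=vision.get_image("scene")
# expected raw rows
def r(P): return np.round(px(s,P),1)
print("start: striker exp",r([597,40,72]),"seen ~",(255+242/4,170+206/4))
print("now: striker level",r([597,-38,72]),"on deck",r([597,-38,63]),"nose low edge level",r([597,-6,60]),"wall top front level",r([597,-6,80]))
a=cv2.cvtColor(cv2.imread("pics/scene0.png"),cv2.COLOR_BGR2GRAY); b=cv2.cvtColor(s["pixels"],cv2.COLOR_RGB2GRAY)
c=int(r([597,40,72])[0]); print("start col",c,list(enumerate(a[205:235,c],205)))
c=int(r([597,-38,72])[0]); print("now col",c,list(enumerate(b[205:245,c],205)))
# joint/pack edges: column through pack label-free region
u=int(r([545,0,152])[0]); print("now packcol",u,[int(x) for x in b[170:235,u]]); print(r([545,-3,152]),r([545,-3,108]),r([545,-3,64]))
u=int(r([545,75,152])[0]); print("start packcol",u,[int(x) for x in a[170:235,u]]); print(r([545,72,152]),r([545,72,108]),r([545,72,64]))
```

```text
start: striker exp [314.6 220.5] seen ~ (315.5, 221.5)
now: striker level [317.4 233.9] on deck [317.3 236.5] nose low edge level [316.1 231.7] wall top front level [316.3 225.9]
start col 314 [(205, np.uint8(174)), (206, np.uint8(159)), (207, np.uint8(148)), (208, np.uint8(149)), (209, np.uint8(147)), (210, np.uint8(146)), (211, np.uint8(148)), (212, np.uint8(146)), (213, np.uint8(148)), (214, np.uint8(142)), (215, np.uint8(129)), (216, np.uint8(121)), (217, np.uint8(118)), (218, np.uint8(113)), (219, np.uint8(125)), (220, np.uint8(117)), (221, np.uint8(100)), (222, np.uint8(99)), (223, np.uint8(109)), (224, np.uint8(85)), (225, np.uint8(68)), (226, np.uint8(66)), (227, np.uint8(65)), (228, np.uint8(63)), (229, np.uint8(66)), (230, np.uint8(68)), (231, np.uint8(67)), (232, np.uint8(64)), (233, np.uint8(67)), (234, np.uint8(65))]
now col 317 [(205, np.uint8(164)), (206, np.uint8(152)), (207, np.uint8(151)), (208, np.uint8(150)), (209, np.uint8(147)), (210, np.uint8(146)), (211, np.uint8(150)), (212, np.uint8(150)), (213, np.uint8(149)), (214, np.uint8(148)), (215, np.uint8(148)), (21
[... 682 characters left out ...]
125, 124, 125, 124, 126, 124, 127, 124, 127, 157, 166, 163, 157, 153, 153, 188, 190, 193, 158, 120, 121, 124, 182, 199, 195, 191, 190, 178, 162, 150, 149, 147, 149, 150, 146, 149, 148, 149, 148, 163, 179, 167, 152, 151, 149, 148, 151, 149, 149, 133, 119, 119, 118, 120, 114, 92, 70]
[299.1 204.3] [298.9 217.6] [298.6 230.5]
start packcol 297 [123, 123, 126, 122, 122, 125, 124, 124, 124, 124, 123, 124, 124, 163, 189, 186, 191, 194, 194, 196, 193, 189, 189, 177, 159, 146, 148, 145, 147, 147, 147, 147, 145, 148, 151, 178, 167, 152, 149, 147, 145, 147, 148, 145, 139, 123, 119, 118, 118, 110, 114, 129, 137, 140, 103, 67, 62, 64, 67, 66, 66, 67, 64, 68, 66]
[297.1 192.6] [296.9 205.5] [296.7 218. ]
```

On a second look the tray is level: the pack and wall edges moved by exactly the predicted rows, and the line at row 238 is the bar's shadow. The nose sits about 5 mm too far towards +x, with lip centre ≈594 and striker centre ≈599.5. I'll correct x and yaw and go on in small steps.

Run:
```python
from h import *
y,zc,xo=slide(124,123,1,None,91.5,vel=10,xo=-2.5,yaw=-0.015)
y,zc,xo=slide(123,91,4,lambda y:14,91.5,vel=20,xo=xo,yaw=-0.015,comply=0.05,stop=lambda y,F:abs(F[0])>9 or F[1]>12)
st()
```

```text
123.0 zc91.50 xo-2.50 p [595.32110973 122.86801871  92.8334168 ] F [ 1.47087527  0.90247166 10.76394969] M [ 0.26846212 -0.55101013  0.14821498]
119.0 zc91.28 xo-2.43 p [595.0661734  119.41402434  92.81276006] F [-1.21870487  4.94797619 14.11686121] M [0.89271084 0.0432148  0.22208206]
115.0 zc91.29 xo-2.49 p [594.6026905  116.13556977  92.8222874 ] F [-2.96599077  9.57529443 14.60517613] M [1.6870709  0.50749766 0.3529144 ]
111.0 zc91.33 xo-2.64 p [593.54622151 114.16844822  93.04207925] F [-11.20101804  22.08134276  20.04168185] M [4.1213057  1.86183478 0.33774445]
 t26.7 [593.55 114.17  93.04] F [-11.2   22.08  20.04] M [4.12 1.86 0.34] op0.102
```

The contact force (−11, 22) with its moment puts the contact at the +x nose corner, on the flare, so the nose is still about 7 mm off. I'll back off and measure striker and pack edges numerically from profiles.

Run:
```python
from h import *
np.set_printoptions(precision=1,suppress=True)
slide(114.2,127,13,None,91.6,vel=30,xo=-2.5,yaw=-0.015)
print(R.from_quat(status.read_orientation()).as_euler("xyz"))
t=vision.get_image("top"); cv2.imwrite("pics/t5.png",t["pixels"][:,:,::-1])
gr=cv2.cvtColor(t["pixels"],cv2.COLOR_RGB2GRAY).astype(np.float32)
g0=cv2.cvtColor(cv2.imread("pics/top0.png"),cv2.COLOR_BGR2GRAY).astype(np.float32)
def prof(g,y,z,x0,x1,n=1):
    xs=np.arange(x0,x1,n); P=np.array([px(t,[x,y,z]) for x in xs],np.float32)
    return xs,cv2.remap(g,P[:,0][None],P[:,1][None],cv2.INTER_LINEAR)[0]
for lab,g,ys in (("now",gr,(-19,-23,-27)),("start",g0,(56,50,46))):
    for y in ys:
        xs,v=prof(g,y,72,560,640,2); print(lab,y,[int(a) for a in v])
for lab,g,y0 in (("now",gr,72),("start",g0,143.5)):
    for dy in (-45,-60):
        for a,b in ((505,545),(655,695)):
            xs,v=prof(g,y0+dy,152,a,b,2); print(lab,"pack",dy,a,[int(q) for q in v])
for y in (-60,-120,-220):
    for a,b in ((495,525),(665,700)): xs,v=prof(gr,y,69,a,b,2); print("lips",y,a,[int(q) for q in v])
```

```text
127.0 zc91.60 xo-2.50 p [595.1 126.6  92.8] F [-0.1 -0.4 10.8] M [-0.  -0.3  0. ]
[-3.1  0.   3.1]
now -19 [143, 144, 145, 146, 132, 93, 77, 81, 101, 130, 143, 146, 146, 145, 145, 144, 144, 145, 145, 145, 145, 146, 147, 146, 146, 146, 149, 132, 103, 70, 68, 78, 94, 124, 143, 148, 147, 147, 147, 147]
now -23 [148, 148, 149, 152, 138, 97, 77, 82, 105, 135, 147, 151, 149, 150, 150, 149, 150, 150, 149, 150, 150, 150, 150, 149, 150, 151, 155, 134, 102, 66, 66, 78, 95, 125, 144, 149, 149, 149, 148, 149]
now -27 [87, 87, 92, 93, 81, 53, 66, 72, 75, 81, 83, 85, 84, 89, 93, 93, 94, 95, 98, 101, 101, 102, 103, 105, 110, 114, 119, 101, 77, 52, 63, 75, 81, 91, 97, 102, 104, 104, 107, 107]
start 56 [45, 40, 40, 48, 49, 50, 50, 67, 64, 53, 48, 47, 46, 44, 45, 46, 45, 47, 44, 43, 43, 43, 42, 39, 37, 50, 68, 72, 72, 68, 59, 68, 72, 67, 71, 73, 74, 73, 71, 71]
start 50 [52, 38, 41, 68, 72, 68, 61, 68, 66, 64, 69, 72, 73, 74, 74, 74, 74, 74, 74, 74, 74, 74, 64, 46, 38, 51, 68, 74, 75, 71, 60, 70, 72, 70, 72, 74, 75, 75, 75, 75]
start 46 [52, 39, 44, 69, 74, 68, 61, 69, 67, 66, 71, 72, 74, 75, 74, 73, 
[... 871 characters left out ...]
 123, 139, 150, 153, 153, 153, 153, 154, 153]
start pack -60 655 [152, 153, 152, 151, 153, 152, 151, 152, 169, 170, 156, 133, 127, 127, 128, 128, 129, 128, 127, 124]
lips -60 495 [116, 179, 182, 171, 165, 161, 134, 97, 67, 56, 56, 57, 58, 57, 57]
lips -60 665 [57, 55, 56, 58, 59, 57, 52, 59, 130, 151, 155, 161, 170, 163, 132, 126, 127, 133]
lips -120 495 [105, 153, 172, 170, 162, 150, 128, 87, 60, 52, 56, 59, 58, 56, 56]
lips -120 665 [56, 56, 58, 59, 57, 50, 32, 104, 155, 155, 153, 162, 181, 144, 122, 111, 116, 119]
lips -220 495 [144, 173, 171, 158, 155, 131, 93, 58, 50, 53, 55, 56, 56, 54, 54]
lips -220 665 [57, 57, 56, 56, 50, 35, 52, 92, 145, 150, 154, 155, 139, 134, 134, 136, 136, 135]
```

Run:
```python
from h import *
np.set_printoptions(precision=1,suppress=True,linewidth=200)
s=vision.get_image("scene"); cv2.imwrite("pics/s5.png",s["pixels"][:,:,::-1]); print(status.read_t())
g=lambda u,v,z: at(s,280+(u+.5)/10-.5,212+(v+.5)/10-.5,z)
print(g(80,215,60),g(655,215,60),g(710,175,74),g(655,170,74),g(70,178,74),g(20,182,74))
t=cv2.imread("pics/t5.png"); t0=cv2.imread("pics/top0.png")
G=lambda a:cv2.cvtColor(a,cv2.COLOR_BGR2GRAY)
T=vision.get_image("top")
for P in ([694,-13,70],[687,-5,62],[496,-13,70],[507,-5,62]): print(P,np.array(px(T,P)))
print("top now +x"); print(G(t)[138:152,276:296]); print("top start +x"); print(G(t0)[138:152,276:296])
print("top now -x"); print(G(t)[200:217,276:296])
print("scene now +x"); b=cv2.cvtColor(s["pixels"],cv2.COLOR_RGB2GRAY); print(b[224:240,336:356])
print("scene -x"); print(b[224:240,280:296])
for P in ([694,-13,70],[687,-5,60],[495,-13,70],[505,-5,60]): print(P,np.array(px(s,P)))
```

```text
27.4833
[511.8  -9.3  60. ] [681.9 -17.8  60. ] [697.2 -19.   74. ] [681.4 -15.3  74. ] [508.7 -11.3  74. ] [493.9 -12.8  74. ]
[694, -13, 70] [284. 142.]
[687, -5, 62] [281.2 145.2]
[496, -13, 70] [285.7 211.5]
[507, -5, 62] [282.7 207.9]
top now +x
[[139 140 142 141 140 140 140 141 142 142 141 140 140 140 142 142 140 140 142 137]
 [138 139 141 139 141 140 141 141 142 142 142 141 141 141 140 140 136 139 141 137]
 [138 137 141 138 140 143 142 146 140 136 140 141 143 143 141 140 132 139 141 135]
 [146 148 148 140 140 140 138 152 144 130 138 142 142 142 142 143 136 139 139 135]
 [172 171 168 145 139 141 105 129 150 151 146 145 144 147 147 153 141 142 143 141]
 [165 166 171 144 141 143 118 123 142 144 145 144 144 154 152 137 135 156 158 159]
 [156 157 162 138 135 142 143 140 143 143 143 142 142 143 131 128 131 160 164 164]
 [159 158 159 113 115 135 138 136 146 150 149 149 147 146 150 148 163 159 156 156]
 [160 159 158 122 132 144 116 106 130 142 147 150 138 135 136 138 157 152 149 149]
 [160 160 158 139 112 138  88  66  78  79  77  75  96  69  34  31  66  65  62  54]
 [159 159 161 124  
[... 4750 characters left out ...]
 184 185 176 163 168 110 123 134 116 118 122 124]
 [ 83  99 147 184 185 186 172 139 146 121 126 131 124 116 112 112]
 [ 85 100 141 180 184 185 172 114  94  94  93  91  94  88  83  84]
 [ 86  97 139 182 182 182 173 110  70  71  69  69  70  65  67  66]
 [ 83  90 128 170 180 181 179 154  86  86  96 107 111 111 108 108]
 [ 75  86 108 163 205 194 182 175 151 147 159 178 175 176 171 174]
 [ 83  78  93 143 195 187 182 169 125 129 134 145 143 143 138 138]
 [ 88  72  76 142 199 196 181 165 100  91  85  90  85  86  86  85]
 [ 93  68  74 150 197 187 180 167 114  89  85  87  85  84  85  89]]
[694, -13, 70] [349.1 229.2]
[687, -5, 60] [346.1 230.8]
[495, -13, 70] [281.9 230.9]
[505, -5, 60] [285.2 232.4]
```

Putting the evidence together:
- The −x flange sits at x≈508.5, so the tray axis is ≈598.5.
- The display axis at the mouth is ≈595.
- The +x tray wall (681.5) therefore meets the +x lip tip (≈682).

The bar is gripped about 4 mm off its middle. I'll shift by another −3.5 mm and go on.

Run:
```python
from h import *
np.set_printoptions(precision=2,suppress=True)
y,zc,xo=slide(127,126,1,None,91.5,vel=4,xo=-4.3,yaw=-0.015)
y,zc,xo=slide(126,125,1,None,91.5,vel=4,xo=-6,yaw=-0.015)
y,zc,xo=slide(125,97,4,lambda y:14,91.5,vel=20,xo=xo,yaw=-0.015,comply=0.05,stop=lambda y,F:abs(F[0])>9 or F[1]>13)
st()
```

```text
126.0 zc91.50 xo-4.30 p [593.66 125.96  92.84] F [2.19 1.81 9.76] M [ 0.4  -0.77  0.07]
125.0 zc91.50 xo-6.00 p [591.95 125.    92.84] F [ 2.43  2.55 10.25] M [ 0.45 -0.76  0.09]
121.0 zc91.25 xo-5.88 p [591.89 121.03  92.82] F [ 0.27  2.24 14.54] M [ 0.4  -0.23  0.04]
117.0 zc91.29 xo-5.86 p [591.77 117.01  92.82] F [-0.44  2.23 13.19] M [ 0.45 -0.16  0.05]
113.0 zc91.23 xo-5.89 p [591.7  113.03  92.79] F [-0.56  1.24 13.59] M [ 0.5  -0.15  0.  ]
109.0 zc91.20 xo-5.91 p [591.67 109.06  92.81] F [-0.79  2.66 13.22] M [ 0.54 -0.2   0.09]
105.0 zc91.15 xo-5.95 p [591.62 105.18  92.81] F [-0.12  3.54 13.94] M [ 0.67 -0.2  -0.02]
101.0 zc91.15 xo-5.96 p [591.57 101.1   92.83] F [-0.41  2.96 14.19] M [ 0.58 -0.19 -0.  ]
97.0 zc91.16 xo-5.98 p [591.5   97.04  92.83] F [ 0.44  2.56 13.93] M [ 0.52 -0.12  0.09]
 t31.3 [591.5   97.04  92.83] F [ 0.44  2.56 13.93] M [ 0.52 -0.12  0.09] op0.094
```

It slides in freely now. Next: reduce the press as the handle passes the loader edge, then hold it level up to before the earliest home position.

Run:
```python
from h import *
np.set_printoptions(precision=2,suppress=True)
S=lambda y,F:abs(F[0])>9 or F[1]>13
y,zc,xo=slide(97,53,5.5,lambda y:12 if y>78 else 3,91.2,vel=30,xo=-5.98,yaw=-0.015,comply=0.05,stop=S)
if y<54:
    print("hold z")
    zc=zc; y,zc,xo=slide(y,-16,8,None,zc,vel=35,xo=xo,yaw=-0.015,comply=0.05,stop=S)
st()
```

```text
91.5 zc91.33 xo-5.96 p [591.34  91.28  92.83] F [-0.24  0.46 13.25] M [ 0.18 -0.12  0.02]
86.0 zc91.41 xo-5.97 p [591.22  85.75  92.85] F [ 0.46  0.73 13.63] M [ 0.19 -0.13 -0.02]
80.5 zc91.52 xo-5.95 p [591.12  80.22  92.86] F [-0.03  0.16 11.74] M [ 0.18 -0.12  0.02]
75.0 zc92.02 xo-5.95 p [590.72  74.56  92.88] F [-0.37  0.05  9.72] M [-0.02 -0.08  0.  ]
69.5 zc92.47 xo-5.97 p [590.35  68.95  92.89] F [-0.21 -0.78  6.7 ] M [-0.09 -0.03  0.01]
64.0 zc92.72 xo-5.98 p [590.14  63.34  92.91] F [-0.08 -2.18  5.14] M [-0.19 -0.09 -0.01]
58.5 zc92.86 xo-5.98 p [589.99  57.78  92.92] F [ 0.41 -2.88  5.07] M [-0.41 -0.09 -0.05]
53.0 zc93.00 xo-5.96 p [589.84  52.42  92.92] F [-0.51 -3.36  4.1 ] M [-0.41 -0.17  0.02]
hold z
45.3 zc93.00 xo-5.99 p [589.63  44.84  92.65] F [ 0.38 -1.18  0.25] M [-0.3  -0.23  0.05]
37.7 zc93.00 xo-5.97 p [589.71  37.19  92.94] F [ 0.42 -1.79  0.54] M [-0.26 -0.25  0.  ]
30.0 zc93.00 xo-5.95 p [589.71  29.55  93.02] F [ 1.36 -1.13  1.43] M [-0.24 -0.34 -0.02]
22.3 zc93.00 xo-5.88 p [589.67  21.86  93.02] F [ 1.17 -2.58  2.01] M [-0.27 -0.37  0.02]
14.7 zc93.00 xo-5.82 p [589.67  14.41  93.12] F [ 1.08 -1.53  4.13] M [-0.26 -0.21  0.01]
7.0 zc93.00 xo-5.77 p [589.6    6.84  93.12] F [-0.77 -1.34  5.44] M [-0.29 -0.19 -0.  ]
-0.7 zc93.00 xo-5.80 p [589.45  -0.82  93.1 ] F [-0.11 -2.8   5.34] M [-0.22 -0.21  0.04]
-8.3 zc93.00 xo-5.81 p [589.37  -8.48  93.09] F [-0.28 -1.68  5.42] M [-0.31 -0.17  0.03]
-16.0 zc93.00 xo-5.82 p [589.24 -16.15  93.06] F [-0.38 -2.71  5.46] M [-0.28 -0.19 -0.02]
 t37.3 [589.24 -16.15  93.06] F [-0.38 -2.71  5.46] M [-0.28 -0.19 -0.02] op0.095
```

The tray is running freely in the runners. Now I'll feel for home in small steps.

Run:
```python
from h import *
np.set_printoptions(precision=2,suppress=True)
y,zc,xo=slide(-16,-70,1.5,None,93.35,vel=12,xo=-5.82,yaw=-0.015,comply=0.03,stop=lambda y,F:abs(F[0])>9 or F[1]>6.5)
st()
```

```text
-17.5 zc93.35 xo-5.83 p [589.08 -17.4   93.15] F [1.03 1.63 2.14] M [ 0.26 -0.29  0.01]
-19.0 zc93.35 xo-5.80 p [589.1  -19.02  93.18] F [ 0.66  0.78 -0.02] M [ 0.26 -0.25 -0.  ]
-20.5 zc93.35 xo-5.78 p [589.07 -20.68  93.18] F [ 0.31  0.62 -0.66] M [ 0.19 -0.21 -0.04]
-22.0 zc93.35 xo-5.77 p [589.09 -22.2   93.21] F [ 0.7   0.1  -1.47] M [-0.   -0.2   0.03]
-23.5 zc93.35 xo-5.75 p [589.1  -23.7   93.25] F [ 0.66 -0.99 -1.92] M [-0.02 -0.19  0.  ]
-25.0 zc93.35 xo-5.73 p [589.12 -25.18  93.23] F [ 0.1   0.35 -2.1 ] M [-0.1  -0.14  0.01]
-26.5 zc93.35 xo-5.73 p [589.14 -26.63  93.27] F [ 0.28 -0.86 -2.27] M [ 0.01 -0.17 -0.04]
-28.0 zc93.35 xo-5.72 p [589.18 -28.14  93.32] F [-0.   -0.48 -3.07] M [-0.04 -0.17  0.02]
-29.5 zc93.35 xo-5.72 p [589.16 -29.64  93.34] F [ 0.25 -0.77 -2.62] M [-0.09 -0.21  0.01]
-31.0 zc93.35 xo-5.71 p [589.13 -31.13  93.32] F [-0.03  0.36 -2.94] M [-0.04 -0.22  0.01]
-32.5 zc93.35 xo-5.71 p [589.14 -32.62  93.33] F [ 0.62 -0.61 -2.5 ] M [-0.05 -0.2  -0.02]
-34.0 zc93.35 xo-5.69 p [589.14 -34.14  93.35] F [ 0.05 -0.54 -2.7 ] M [-0.11 -0.15  0.05]
-35.5 zc93.
[... 820 characters left out ...]
5 xo-5.57 p [589.08 -48.92  93.33] F [-0.29  2.81 -0.72] M [ 0.79 -0.21 -0.02]
-50.5 zc93.35 xo-5.58 p [589.07 -50.38  93.36] F [0.27 4.11 0.21] M [ 0.92 -0.25  0.02]
-52.0 zc93.35 xo-5.57 p [589.05 -52.03  93.37] F [0.56 3.47 0.09] M [ 0.74 -0.24 -0.01]
-53.5 zc93.35 xo-5.55 p [589.02 -53.53  93.28] F [-0.17  4.88 -1.63] M [ 0.87 -0.25  0.01]
-55.0 zc93.35 xo-5.56 p [588.99 -54.9   93.32] F [ 0.07  4.92 -0.76] M [ 0.99 -0.28  0.05]
-56.5 zc93.35 xo-5.56 p [588.93 -56.32  93.28] F [ 0.25  6.31 -1.53] M [ 1.13 -0.22  0.04]
-58.0 zc93.35 xo-5.55 p [588.96 -57.42  93.37] F [-0.23  8.02 -0.2 ] M [ 1.55 -0.28 -0.03]
 t45.0 [588.96 -57.42  93.37] F [-0.23  8.02 -0.2 ] M [ 1.55 -0.28 -0.03] op0.096
```

The bolt rode up at −36…−45 and the buffer was felt from −48.3. At −57.4 the buffer is about 9 mm in, so the bolt should be down. I'll back off gently to feel for the latch.

Run:
```python
from h import *
np.set_printoptions(precision=2,suppress=True)
y,zc,xo=slide(-58,-50.5,1.25,None,93.35,vel=12,xo=-5.55,yaw=-0.015,stop=lambda y,F:F[1]<-4)
st()
```

```text
-56.8 zc93.35 xo-5.55 p [588.96 -56.4   93.32] F [ 0.79  7.17 -0.9 ] M [ 1.31 -0.15  0.01]
-55.5 zc93.35 xo-5.55 p [588.96 -55.26  93.29] F [ 0.32  5.73 -0.37] M [ 1.12 -0.25 -0.  ]
-54.2 zc93.35 xo-5.55 p [588.98 -54.05  93.3 ] F [-0.22  6.1  -0.76] M [ 1.11 -0.21  0.04]
-53.0 zc93.35 xo-5.55 p [588.96 -53.    93.26] F [ 0.27  3.34 -1.77] M [ 0.75 -0.22  0.03]
-51.8 zc93.35 xo-5.55 p [588.94 -52.71  93.15] F [ 1.1  -6.17 -4.54] M [-0.96 -0.29  0.05]
 t46.2 [588.94 -52.71  93.15] F [ 1.1  -6.17 -4.54] M [-0.96 -0.29  0.05] op0.097
```

The latch holds at −52.7 against a 6 N pull. I'll relax, release, rise and compare numerically.

Run:
```python
from h import *
np.set_printoptions(precision=1,suppress=True)
slide(-51.8,-52.8,1,None,93.35,vel=12,xo=-5.55,yaw=-0.015)
ctrl.set_gripper(0.35); st("open")
p=np.array(status.read_ee_pos())
ctrl.move_straight([p[0],p[1],150],velocity=80); ctrl.move_straight([p[0],p[1],290],velocity=250)
ctrl.move_pose([420,150,320],RT); ctrl.hold(0.3); st("clear")
t=vision.get_image("top"); cv2.imwrite("pics/t9.png",t["pixels"][:,:,::-1])
hsv=cv2.cvtColor(t["pixels"],cv2.COLOR_RGB2HSV); y0,x0=px(t,[597,-52,112])[::-1]
m=((hsv[...,0]>15)&(hsv[...,0]<32)&(hsv[...,1]>120)&(hsv[...,2]>90)).astype(np.uint8)
n,l,s,c=cv2.connectedComponentsWithStats(m)
for i in range(1,n):
    if s[i,4]>20: print("gold",s[i],at(t,*c[i],112))
g=cv2.cvtColor(t["pixels"],cv2.COLOR_RGB2GRAY).astype(np.float32)
def line(P):
    P=np.array([px(t,q) for q in P],np.float32); return cv2.remap(g,P[:,0][None],P[:,1][None],cv2.INTER_LINEAR)[0].astype(int)
print("pack along y -90..-190",line([[560,y,152] for y in range(-90,-192,-4)]))
print("pack along y x=650",line([[650,y,152] for y in range(-90,-192,-4)]))
print("pack along x",line([[x,-135,152] for x in range(505,700,5)]))
```

```text
-52.8 zc93.35 xo-5.55 p [589.  -52.9  93.3] F [ 0.7 -0.5 -3.5] M [-0.1 -0.2  0. ]
open t47.1 [589.06 -52.8   93.38] F [-0.41 -0.17 -0.75] M [ 0.05 -0.16 -0.02] op0.350
clear t50.0 [420.37 149.62 319.74] F [-1.11 -0.06  0.01] M [ 0.05 -0.13  0.  ] op0.352
gold [202  90   9  12  65] [818.15 200.3  112.  ]
gold [299 160   4  30  93] [591.45 -54.89 112.  ]
gold [173 255  13  16 148] [362.62 273.01 112.  ]
pack along y -90..-190 [104 101 104 118 148 154 117 152 161 159 124 157 157 149 159 160 158 161
 158 153 151 153  95  52  53  45]
pack along y x=650 [ 71 129 113 128 148 152 152 151 151 152 151 151 150 151 150 151 151 151
 151 151 151 152  97  48  52  51]
pack along x [ 99  86 133 138 154 153 161 156 157 156 157 158 161 159 159 160 160 160
 161 143 105  82  86  84  86  97 151 151 151 151 151 150 170 127 130 127
 124 113 116]
```

```bash
python3 -c "
from bench import ctrl,status
print(ctrl.sign_off(), status.read_t())"
```

```text
the job is handed in; nothing more can be done
the job is handed in; nothing more can be done
```

I handed in the job at about 50 s of the 72 s allowed: the gate is swung fully out, the tray is latched in the display (it held against a 6 N pull), the stack is in place and the arm is clear. On the way in the tray's nose touched the mouth of the runners twice, with up to about 30 N of push, before I corrected its alignment.

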